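# Kit the tool-rest tray: clamp plate under, saddle over

## Task

Kit the lathe tool-rest tray on the bench: first slide the loose aluminium clamp plate flat along the tray, without lifting it, into the pocket until it is fully home against the end stop. Then fetch the green saddle and lower it (do not drop it) across the plate, squarely between the red cleats and resting flat on the plate, with its ends towards the long fence and the front edge of the tray. Let go, and leave everything else on the bench where it is.

Things in the scene. Friction and masses are not known exactly. Their poses are not given: they have to be found in the camera images.
- tray: Kit tray fixed to the bench, perhaps turned a little: plywood deck 8 mm thick, light wood rails 15 mm high on it (tops 23 mm above the bench). Origin on the bench, on the pocket's centre line; y runs along the tray to the closed end of the pocket, x across it to the long fence (away from the robot). Deck x -165..100, y -245..205 mm; open and flat in x -165..48, y -245..50, no front or right rim.
- fence (a point): Point on the deck at the foot of the inner face of the long straight fence, tray-frame x = 48, y = -80 mm. The fence is 16 mm thick, 15 mm high and runs along tray y from y = -240 mm on, straight into the pocket, of which it is the far side. Axes as the tray.
- mouth (a point): Middle of the pocket's open end, on the deck: tray-frame x = 0, y = 85 mm. The pocket is the channel x -48..48 (96 wide), y 85..185 mm, open to -y, between side rails 42 mm wide (|x| 48..90), with an end stop at y = 185. A slanted lead-in block 15 mm high stands before the near rail (x -80..-49, y 50..92), flaring outwards to -y. Axes as the tray.
- plate_home (a point): Point fixed in the tray where the plate's origin is when it is fully home: on the deck (8 mm above the bench), 120 mm from the tray origin along tray y, at x = 0 (2 mm play either side). Axes as the tray.
- saddle_home (a point): Point fixed in the tray where the saddle's origin is when seated: tray-frame x = 0, y = 135 mm, 26 mm above the bench (the plate's top, 3 mm proud of the rails). It is the centre of a crosswise seat 162 mm long (x) by 66 mm wide (y 102..168), framed by red cleats 11 mm high on the two side rails (tops 34 mm above the bench). Axes as the tray.
- plate: Loose flat aluminium plate with two dark screw heads, 92 (x) x 130 (y) x 18 mm, 0.3 to 0.65 kg, too wide to pinch. Origin at the centre of its underside, z up. Starts on the open deck, turned up to half a radian from the tray's axes, +y end towards the pocket. At home its +y end touches the end stop and its other end sticks 30 mm out of the pocket. Slides with 1 to 5 N.
- saddle: Loose green saddle, 0.3 to 0.65 kg: flat base 150 (x) x 56 (y) x 14 mm with a solid upright block in the middle, 50 (x) x 30 (y) mm, top 60 mm above the underside: grip it across the 30 mm. Origin at the centre of the underside, z up. Either way round is right. Starts on the bench left or right of the tray, long axis roughly along world x, swapped at random with the bowl.
- bowl: Bystander: turned wooden bowl, 120 mm across, 50 mm high, beside the tray on the other side from the saddle. Origin at the centre of its underside. Leave in place.
- bottle: Bystander: amber bottle, 60 mm across, 120 mm high, beyond the tray to the left. Origin at the centre of its underside.
- can: Bystander: upright can, 64 mm across, 130 mm high, beyond the tray to the right. Origin at the centre of its underside.
- gouge: Bystander: turning gouge, 250 mm long, lying behind the tray. Origin underneath where handle and blade meet.
- waxtin: Bystander: low wax jar with yellow lid, 70 mm across, 45 mm high, in front of the tray, to the left. Origin at the centre of its underside.
- offcut: Bystander: wooden offcut 70 x 110 x 35 mm, in front of the tray, to the right. Origin at the centre of its underside.
Not all that is in view belongs to the job. There is more than one size of the saddle; the one meant has the size given above. Of the things that look like the plate, the smaller one is meant.

How it is judged:
On the way, in this order (a step that is already met when the one before it is completed fails the run):
1. the clamp plate lies flat and fully home in the pocket (x of plate in the frame of plate_home between -0.006 and 0.006 m and y of plate in the frame of plate_home between -0.007 and 0.007 m and z of plate in the frame of plate_home between -0.003 and 0.003 m and angle between the y axis of plate and the y axis of tray, either way round below 0.07 rad and angle between plate's own z axis and vertical below 0.05 rad), for 0.2 s.
2. the saddle lies seated across the plate, which is still home (all of step 1 and x of saddle in the frame of saddle_home between -0.009 and 0.009 m and y of saddle in the frame of saddle_home between -0.008 and 0.008 m and z of saddle in the frame of saddle_home between -0.0025 and 0.0025 m and angle between the x axis of saddle and the x axis of tray, either way round below 0.12 rad and angle between saddle's own z axis and vertical below 0.05 rad), for 0.2 s.
At the end, for the whole second after the job is handed in: The plate lies flat on the deck within 7 mm of the end stop (6 mm sideways, 0.07 rad); the saddle lies flat on it at the seat's centre within 9 mm along its length, 8 mm across it, and 0.12 rad, 2.5 mm in height; both at rest (all of step 2 and linear speed of each of plate, saddle below 0.02 m/s); the robot touches nothing.
It fails at once if the plate is lifted or tipped instead of slid (more than 12 mm up or 0.2 rad) (z of plate in the frame of tray above 0.02 m or angle between plate's own z axis and vertical above 0.2 rad).
It fails at once if the saddle is dropped (faster than 0.45 m/s, out of the fingers) (linear speed of saddle above 0.45 m/s and contact force between the fingers and saddle below 0.05 N).
It fails at once if a bystander is moved by more than 30 mm or tipped (distance of any of bowl, bottle, can, gouge, waxtin, offcut from where it was at the start of the episode above 0.03 m or angle between any of bowl, bottle, can, gouge, waxtin, offcut's own z axis and vertical above 0.4 rad).
It also fails if it takes over 67 s, if anything falls off the work surface, if the arm or the gripper's body presses on something with over 40 N, if the wrist force passes 120 N, or if a joint passes its speed limit or range.

## Robot

A 6-joint arm with a two-finger parallel gripper is mounted at the origin on the work surface. World frame = base frame: x ahead of the robot, y to its left, z up, the work surface at z = 0. Lengths are in m, angles in rad, forces in N, time in s.
With the tool pointing down it reaches from about 0.425 to 0.95 m from the base axis. Payload 3.5 kg.
Tool frame: the origin (TCP) lies midway between the tips of the shut fingers; the grasp point (between the pads) lies 19 mm behind it; z points along the fingers, x is the direction in which the jaws open and shut, and the axes are right-handed (so a half turn about z gives the same grasp; the last joint's range is limited). The gripper opens to 85 mm and grips with 20 to 120 N. Pads are 22 mm wide; open, the fingers measure 114 mm over their backs; the gripper's body (76 mm by 85 mm) begins 54 mm behind the grasp point. The pads swing forward as they close: fully open they stand 13 mm farther back than shut.
Start: joints at [1.056, 0.286, 1.577, -0, 1.279, -0.15], TCP at [0.241, 0.631, 0.231] pointing down, gripper open.
Joint ranges: [-2.77, 2.77], [-0.9, 2.22], [0.21, 2.48], [-1.53, 4.67], [0.24, 2.81], [-2.84, 2.84]. Speed limits (rad/s): [2.79, 2.79, 3.14, 3.14, 3.14, 3.14].

## Interface

Orientations are given as a unit quaternion [x, y, z, w].
In Python, from plant import readout, optics, ctrl gives the robot as it stands. The module is installed in compiled form; this text tells all that it offers.
- The arm moves only by the shell command python3 -m crank 'ROWS' [OPENING] [FORCE]. ROWS is text: rows parted by semicolons, each of 6 numbers parted by spaces: the shift along the tool's x, y, z in mm, then the turn, a rotation vector about the tool's x, y, z in rad. In form: dx dy dz ax ay az; .... A call has 1 to 5 rows; each row shifts and turns the commanded pose from where the row before left it, along the tool's axes as they then stand; what a row does not reach is not made up. A row lasts 1/8 s, in which the tool goes at most 62.5 mm and 10.7 degrees, less where a joint would pass 70% of its speed; a pose out of reach is approached as far as the arm can. A call is refused whole if a number of a shift passes 62.5 or a number of a turn 0.188, either way. A call with a gripper value outside its range is refused whole. OPENING is the opening, from -1 (shut) to 1 (fully open), set as the call begins (- or left out, the last holds). The fingers move at their own pace and stop on an object; FORCE is the grip in N (left out, the last holds). Time passes only in rows, so rows that do not move let the fingers close. It gives the time, the measured TCP pose, the force and the opening at its end, in the units of the state.
- readout.get_state(): the state, without advancing time (a new reading comes with each control period).
- optics.read_camera(name): name is "scene" or "side" or "wrist"; returns the picture (420x560x3 uint8, red, green, blue); there is no depth.
- optics.calibration(name): a dict with "mtx" (3x3 intrinsics, pixels), "rvec" (rotation vector, rad) and "tvec" (3), from world to camera coordinates, as OpenCV has them; the wrist camera has in their place "tool_from_camera" (4x4, takes a point from camera to tool coordinates, whose origin is the TCP and whose axes are the tool frame's). Camera axes: x right, y down, z forward; pixel columns grow to the right and rows downward; lengths in m; the calibration is good to about 2 mm. A picture is of the moment at which its call begins: read the wrist's pose just before it. calibration takes no time and is no camera call.
- ctrl.sign_off(): hands the job in, once; it reports no verdict.
Trained networks look in the newest picture that a camera, given by its name, has taken for a name from the list of things; names that differ only in an ending like _2 or _b are one class to them, and where a whole thing is asked for, a point or a joint stands for the part that bears it (a point fixed in the world has none). Each returns a list of dicts, best first, with "p" (0 to 1); they miss things now and then, are a little off and sometimes report something else, mostly with a low value. They report only what shows in the picture. A call takes as long as a camera call. They do not tell look-alikes from the thing itself.
- optics.recognise(camera, thing): "xy" ([column, row] as shares, 0 to 1, of the picture: columns of its width, rows of its height, amid what is visible of it).
The state is a dict: "time": time; "qpos": joint angles; "dq": joint speeds; "joint_efforts": joint torques, N m; "eef_pos": TCP position; "tcp_rot": TCP orientation; "contact_force": force on the tool from outside, world axes, zero at the start; "wrist_torque": the same for the moment, N m; "opening": opening from 0.0 (shut) to 1.0 (fully open).
Only numpy, scipy, OpenCV 4.12 (cv2) and the standard library are available. Lean on these libraries where they do the work, as an engineer would, in place of code of your own. Each camera call takes 0.05 s, during which the arm holds its last target.

## Working session

There is one attempt and no reset: what is moved stays moved. The work goes in short steps, Python scripts to look and compute and a shell command to move; the robot and the scene stay as the last step left them, time stands still between calls to the robot, and variables do not carry over. Pictures are saved under pics/ and viewed, and the job is handed in when it is done.

```bash
mkdir -p pics; ls
cat > h.py <<'E'
import numpy as np, cv2
from plant import readout, optics, ctrl
from scipy.spatial.transform import Rotation as R
def snap(name,fn):
    s=readout.get_state(); im=optics.read_camera(name)
    cv2.imwrite('pics/'+fn+'.png',im[:,:,::-1]); np.savez('pics/'+fn+'.npz',im=im,p=s['eef_pos'],q=s['tcp_rot'])
    return im,s
def ext(name,s=None):
    c=optics.calibration(name); K=np.array(c['mtx'])
    if 'rvec' in c:
        Rm=cv2.Rodrigues(np.array(c['rvec'],float))[0]; t=np.array(c['tvec'],float).ravel()
    else:
        T=np.eye(4);T[:3,:3]=R.from_quat(s['tcp_rot']).as_matrix();T[:3,3]=s['eef_pos']
        W=np.linalg.inv(T@np.array(c['tool_from_camera'])); Rm=W[:3,:3];t=W[:3,3]
    return K,Rm,t
def back(name,px,z,s=None):
    K,Rm,t=ext(name,s); px=np.atleast_2d(np.array(px,float))
    d=(np.linalg.inv(K)@np.c_[px,np.ones(len(px))].T).T@Rm; o=-Rm.T@t
    return o+d*((z-o[2])/d[:,2])[:,None]
def proj(name,P,s=None):
    K,Rm,t=ext(name,s); P=np.atleast_2d(P)
    q=(P@Rm.T+t)@K.T; return q[:,:2]/q[:,2:]
E
python3 - <<'E'
from h import *
for n in ['scene','side','wrist']:
    im,s=snap(n,n+'0'); c=optics.calibration(n); print(n,{k:np.round(v,3).tolist() for k,v in c.items()})
for n in ['scene','side']:
  for t in ['plate','saddle','bowl','mouth','waxtin','offcut']:
    r=optics.recognise(n,t); print(n,t,[(round(x['p'],2),np.round(np.array(x['xy'])*[560,420]).tolist()) for x in r])
print(s)
E
```

```text
pics
scene {'mtx': [[412.894, 0.0, 268.011], [0.0, 412.894, 208.364], [0.0, 0.0, 1.0]], 'rvec': [1.268, 2.529, -0.704], 'tvec': [0.226, -0.396, 1.479]}
side {'mtx': [[417.365, 0.0, 289.316], [0.0, 417.365, 206.434], [0.0, 0.0, 1.0]], 'rvec': [2.132, -0.128, 0.1], 'tvec': [-0.489, 0.139, 1.305]}
wrist {'mtx': [[351.675, 0.0, 280.293], [0.0, 351.675, 207.474], [0.0, 0.0, 1.0]], 'tool_from_camera': [[1.0, -0.0, 0.001, -0.0], [-0.0, 0.95, 0.311, -0.079], [-0.001, -0.311, 0.95, -0.143], [0.0, 0.0, 0.0, 1.0]]}
scene plate [(0.86, [410.0, 206.0]), (0.61, [222.0, 191.0])]
scene saddle [(0.79, [357.0, 264.0]), (0.59, [424.0, 329.0])]
scene bowl [(0.74, [146.0, 131.0])]
scene mouth [(0.57, [244.0, 208.0])]
scene waxtin [(0.57, [342.0, 187.0])]
scene offcut [(0.85, [214.0, 104.0])]
side plate [(0.66, [304.0, 251.0]), (0.53, [320.0, 323.0]), (0.37, [315.0, 243.0])]
side saddle [(0.85, [278.0, 183.0]), (0.55, [304.0, 232.0])]
side bowl [(0.9, [321.0, 323.0])]
side mouth [(0.74, [319.0, 240.0])]
side waxtin [(0.62, [234.0, 201.0])]
side offcut [(0.61, [221.0, 315.0])]
{'time': 0.1, 'qpos': array([ 1.05599684e+00,  2.87127448e-01,  1.57801926e+00, -1.58608969e-06,
        1.27860715e+00, -1.49996363e-01]), 'dq': array([ 0.00027653, -0.0017264 , -0.00273192, -0.00030965, -0.00245081,
        0.00077274]), 'joint_efforts': array([ 1.29279080e-03, -4.07298589e+01, -2.93695360e+01, -9.44038788e-05,
        3.46576482e-03,  1.71047848e-06]), 'eef_pos': array([0.24049302, 0.63007247, 0.23005805]), 'tcp_rot': array([ 8.23639293e-01,  5.67112994e-01, -9.71277711e-04,  4.73624231e-04]), 'contact_force': array([0.72385008, 0.42728905, 0.01234175]), 'wrist_torque': array([-0.02305464,  0.08789031,  0.03781044]), 'opening': 1.0013614197950786}
```

View pics/scene0.png

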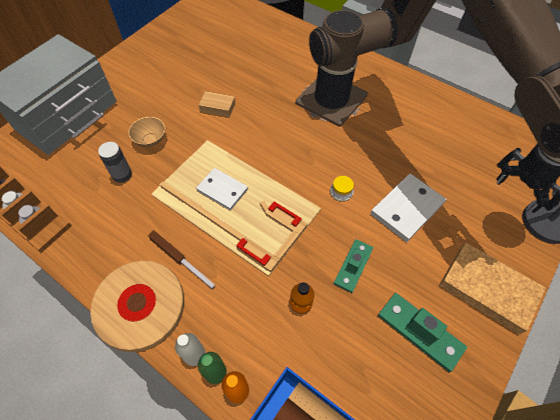

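View pics/side0.png

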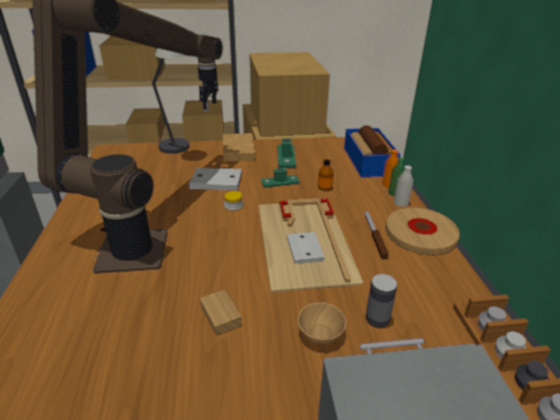

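View pics/wrist0.png

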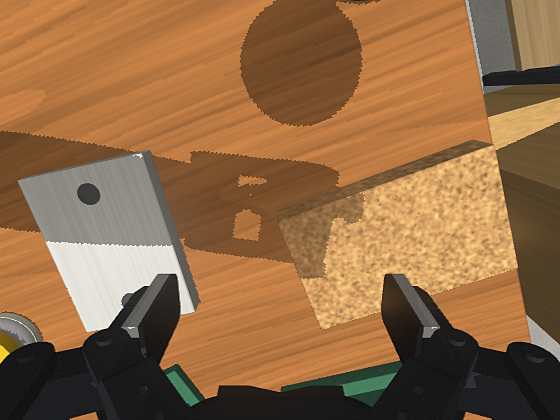

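Scene view: the tray is at about (236,205), with the small plate on it at (222,188). There are two saddles, a small one at (353,265) and a large one at (424,329). The bowl is on the right. Next I'll measure the sizes.

Run:
```python
from h import *
im=np.load('pics/scene0.npz')['im'][:,:,::-1]
def crop(n,x0,y0,w,h,f):
    c=cv2.resize(im[y0:y0+h,x0:x0+w],None,fx=f,fy=f,interpolation=cv2.INTER_CUBIC)
    for i in range(0,w,20): cv2.putText(c,str(x0+i),(i*f,8),0,.3,(255,0,255)); cv2.line(c,(i*f,8),(i*f,14),(255,0,255))
    for i in range(0,h,20): cv2.putText(c,str(y0+i),(0,i*f+3),0,.3,(255,0,255)); cv2.line(c,(20,i*f),(26,i*f),(255,0,255))
    cv2.imwrite('pics/'+n+'.png',c)
crop('c1',145,135,190,145,4)
crop('c2',325,230,150,140,4)
print(np.round(back('scene',[[336,289],[368,243]],0.014),3))
print(np.round(back('scene',[[380,302],[463,360]],0.014),3))
```

```text
[[0.601 0.396 0.014]
 [0.432 0.397 0.014]]
[[0.562 0.508 0.014]
 [0.57  0.74  0.014]]
```

View pics/c1.png

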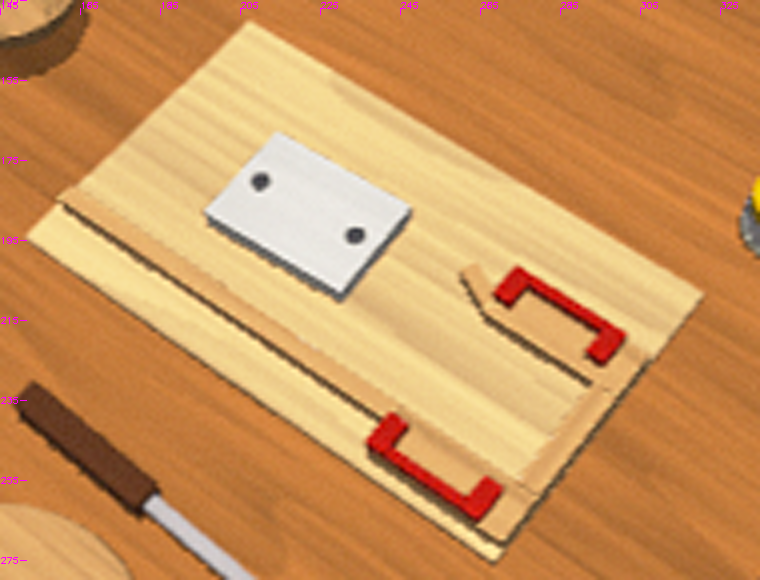

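View pics/c2.png

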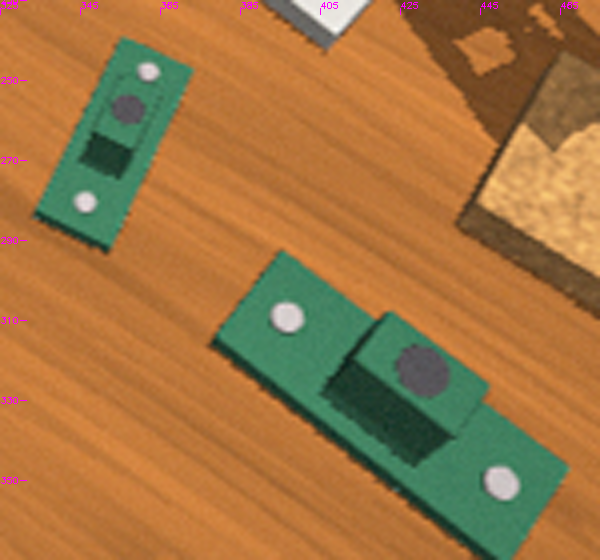

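```bash
cat > fit.py <<'E'
from h import *
from scipy.optimize import least_squares
def fit(local,px,cam='scene',s=None):
    """planar pose fit x,y,th; local Nx3"""
    local=np.array(local,float);px=np.array(px,float)
    g=back(cam,px,local[:,2].mean(),s)[:, :2]
    def f(v):
        c,sn=np.cos(v[2]),np.sin(v[2])
        P=np.c_[v[0]+c*local[:,0]-sn*local[:,1],v[1]+sn*local[:,0]+c*local[:,1],local[:,2]]
        return (proj(cam,P,s)-px).ravel()
    r=min((least_squares(f,[*g.mean(0),t]) for t in np.arange(-3,3.2,.5)),key=lambda r:r.cost)
    return r.x,np.round(r.fun.reshape(-1,2),1).tolist()
E
python3 - <<'E'
from fit import *
c1=lambda a:(np.array(a,float)+.5)/4-.5+[145,135]
c2=lambda a:(np.array(a,float)+.5)/4-.5+[325,230]
t,r=fit([[-.165,-.245,.008],[-.165,.205,.008],[.1,.205,.008],[.1,-.245,.008]],c1([[250,22],[703,294],[498,562],[27,235]])); print('tray',t.round(4),r)
p,r=fit([[-.046,-.065,.026],[-.046,.065,.026],[.046,.065,.026],[.046,-.065,.026]],c1([[278,132],[411,211],[342,296],[206,212]])); print('plate',p.round(4),r)
g=c2([[122,38],[193,68],[108,248],[36,214]])
q,r=fit([[-.075,.028,.014],[-.075,-.028,.014],[.075,-.028,.014],[.075,.028,.014]],g[[0,1,2,3]]);print('saddle',q.round(4),r)
B=back('scene',g,.014); print(np.linalg.norm(np.diff(B,axis=0),axis=1))
c,s=np.cos(t[2]),np.sin(t[2]); d=p[:2]-t[:2]; print('plate in tray',[c*d[0]+s*d[1],-s*d[0]+c*d[1]],p[2]-t[2])
tw=lambda x,y:[t[0]+c*x-s*y,t[1]+s*x+c*y]
print('home',tw(0,.12),'saddlehome',tw(0,.135))
E
```

```text
tray [0.5764 0.0217 0.0082] [[0.1, -0.4], [0.8, -0.3], [-0.5, 0.0], [-0.4, 0.4]]
plate [ 0.5388 -0.0525  0.0428] [[0.3, 0.1], [0.6, -0.4], [-0.4, -0.1], [-0.4, 0.4]]
saddle [0.5115 0.3968 0.1363] [[18.1, 7.8], [-18.1, -8.3], [-18.9, -9.5], [18.4, 8.7]]
[0.05295595 0.15034462 0.05163646]
plate in tray [np.float64(-0.03820225748646089), np.float64(-0.07387929740239327)] 0.034529913157139235
home [np.float64(0.575449804182337), np.float64(0.1416498699761713)] saddlehome [np.float64(0.5753260578922554), np.float64(0.15664935952934247)]
```

```bash
python3 -m crank '-28 53 0 0 0 -0.186; -37 47 0 0 0 -0.186; -58 20 0 0 0 0; -58 20 0 0 0 0; -58 20 0 0 0 0' 0 40; python3 -m crank '-60 15 0 0 0 0; -60 15 0 0 0 0; -60 15 0 0 0 0; -60 15 0 0 0 0; -60 12 0 0 0 0'
python3 - <<'E'
from fit import *
s=readout.get_state();print(s['eef_pos'],R.from_quat(s['tcp_rot']).as_matrix().round(3).tolist(),s['contact_force'],s['opening'])
c2=lambda a:(np.array(a,float)+.5)/4-.5+[325,230]
g=c2([[122,38],[193,68],[108,248],[36,214]])
q,r=fit([[-.075,-.028,.014],[-.075,.028,.014],[.075,.028,.014],[.075,-.028,.014]],g);print('saddle',q.round(4),r)
E
```

```text
time: 1.38
eef_pos: [0.3807, 0.3659, 0.2316]
tcp_rot: [0.705, 0.709, 0.0, 0.0]
contact_force: [1.4, -0.0, 0.6]
opening: 0.505
time: 2.0
eef_pos: [0.4538, 0.066, 0.2319]
tcp_rot: [0.706, 0.709, 0.001, 0.001]
contact_force: [0.1, 0.1, 0.2]
opening: 0.499
[0.45384916 0.06604911 0.23189169] [[-0.004, 1.0, 0.002], [1.0, 0.004, -0.0], [-0.0, 0.002, -1.0]] [0.12038143 0.11833395 0.15785595] 0.4986386246364075
saddle [0.5122 0.3975 0.1427] [[-0.5, -0.5], [0.3, 0.4], [0.7, 0.6], [-0.6, -0.5]]
```

```bash
python3 -m crank '-60 0 0 0 0 0; -58 8 30 0 0 0; 0 0 50 0 0 0;0 0 0 0 0 0'
python3 - <<'E'
from h import *
snap('wrist','w1')
E
```

```text
time: 2.5
eef_pos: [0.4585, -0.0467, 0.1491]
tcp_rot: [0.706, 0.708, -0.002, -0.004]
contact_force: [0.5, -0.2, 0.1]
opening: 0.499
```

View pics/w1.png

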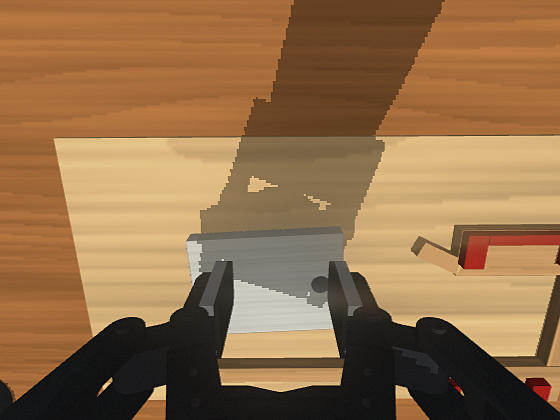

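Run:
```python
from h import *
d=np.load('pics/w1.npz'); s=dict(eef_pos=d['p'],tcp_rot=d['q'])
p=[.5388,-.0525,.0428];c,sn=np.cos(p[2]),np.sin(p[2])
for z in(.026,.008):
  P=[[p[0]+c*a-sn*b,p[1]+sn*a+c*b,z] for a,b in[(-.046,-.065),(-.046,.065),(.046,.065),(.046,-.065)]]
  print(proj('wrist',P,s).round())
t=[.5764,.0217,.0082];c,sn=np.cos(t[2]),np.sin(t[2])
print(proj('wrist',[[t[0]+c*a-sn*b,t[1]+sn*a+c*b,.008] for a,b in[(-.165,-.245),(.1,-.245),(.048,-.08)]],s).round())
```

```text
[[192. 242.]
 [350. 236.]
 [348. 332.]
 [203. 337.]]
[[196. 234.]
 [346. 228.]
 [344. 319.]
 [207. 324.]]
[[ 57. 138.]
 [108. 400.]
 [268. 357.]]
```

```bash
python3 -m crank '-5 0 45 0 0 0; 0 0 45 0 0 0; 0 0 40 0 0 0;0 0 0 0 0 0'; python3 -m crank '0 0 6 0 0 0;0 0 3 0 0 0;0 0 0 0 0 0'
```

```text
time: 3.05
eef_pos: [0.4609, -0.0509, 0.0223]
tcp_rot: [0.705, 0.709, -0.001, -0.002]
contact_force: [0.1, 0.2, 0.6]
opening: 0.5
time: 3.42
eef_pos: [0.4626, -0.0522, 0.015]
tcp_rot: [0.705, 0.709, 0.0, 0.001]
contact_force: [0.0, 0.3, -0.8]
opening: 0.497
```

```bash
python3 -m crank '0 5 3 0 0 0;0 10 0 0 0 0;0 10 0 0 0 0;0 10 0 0 0 0;0 8 0 0 0 0';  python3 -m crank '0 5 0 0 0 0;0 4 0 0 0 0;0 0 0 0 0 0;0 0 0 0 0 0'
python3 - <<'E'
from h import *
snap('scene','s1');snap('wrist','w2')
E
```

```text
time: 4.05
eef_pos: [0.5053, -0.0519, 0.0106]
tcp_rot: [0.706, 0.709, -0.0, -0.0]
contact_force: [-3.4, -0.6, 1.3]
opening: 0.498
time: 4.55
eef_pos: [0.5144, -0.052, 0.0111]
tcp_rot: [0.706, 0.709, 0.001, 0.001]
contact_force: [0.8, 0.2, -0.7]
opening: 0.501
```

View pics/s1.png

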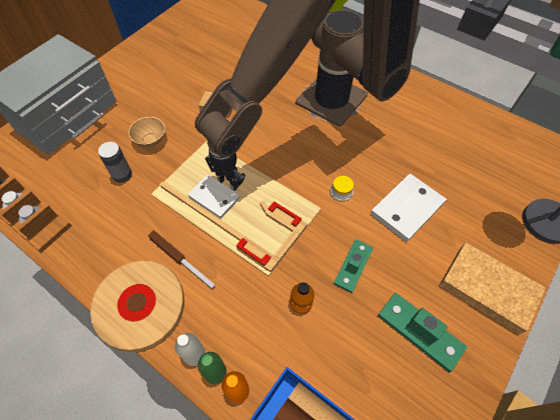

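View pics/w2.png

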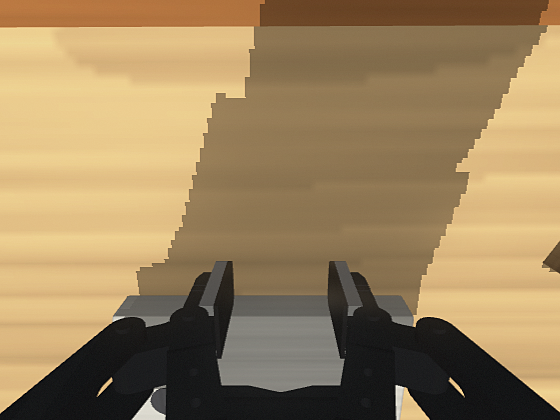

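The plate is moving and squared against the fingers; its near edge in the wrist view is level at row about 297. I'll ease it onto the fence.

```bash
python3 -m crank '0 3 0 0 0 0;0 2 0 0 0 0;0 0 0 0 0 0';python3 -m crank '0 2 0 0 0 0;0 0 0 0 0 0'
```

```text
time: 5.03
eef_pos: [0.5181, -0.0517, 0.0108]
tcp_rot: [0.705, 0.709, -0.001, -0.001]
contact_force: [-3.6, -0.8, 4.8]
opening: 0.5
time: 5.28
eef_pos: [0.5205, -0.0517, 0.0107]
tcp_rot: [0.706, 0.709, -0.0, -0.0]
contact_force: [-3.4, 0.2, 2.1]
opening: 0.501
```

```bash
python3 -m crank '0 1.5 0 0 0 0;0 0 0 0 0 0';python3 -m crank '0 1.5 0 0 0 0;0 0 0 0 0 0'
```

```text
time: 5.52
eef_pos: [0.5209, -0.0517, 0.0107]
tcp_rot: [0.705, 0.709, -0.001, -0.001]
contact_force: [-6.6, 0.1, 4.7]
opening: 0.501
time: 5.78
eef_pos: [0.5209, -0.0516, 0.0107]
tcp_rot: [0.705, 0.709, -0.003, -0.003]
contact_force: [-12.0, -0.6, 10.6]
opening: 0.508
```

```bash
python3 -m crank '0 -12 0 0 0 0;0 0 -45 0 0 0;-40 30 -30 0 0 0;-40 30 0 0 0 0;-27 20 0 0 0 0.174';python3 -m crank '0 0 0 0 0 0.174;0 0 0 0 0 0.174;0 0 0 0 0 0.174;0 0 0 0 0 0.174;0 0 0 0 0 0.174';python3 -m crank '0 0 0 0 0 0.174;0 0 0 0 0 0.174;0 0 0 0 0 0.174;0 0 0 0 0 0;0 0 0 0 0 0'
python3 - <<'E'
from h import *
snap('scene','s2');im,s=snap('wrist','w3');print(R.from_quat(s['tcp_rot']).as_matrix().round(3).tolist())
E
```

```text
time: 6.4
eef_pos: [0.5946, -0.1606, 0.0872]
tcp_rot: [0.766, 0.643, 0.002, 0.003]
contact_force: [-0.4, 0.6, 0.1]
opening: 0.501
time: 7.02
eef_pos: [0.5928, -0.1586, 0.0859]
tcp_rot: [0.966, 0.26, 0.001, 0.001]
contact_force: [-0.9, 0.0, -0.5]
opening: 0.498
time: 7.65
eef_pos: [0.5924, -0.1585, 0.0859]
tcp_rot: [1.0, 0.006, 0.001, 0.0]
contact_force: [-0.2, 0.3, 0.3]
opening: 0.499
[[1.0, 0.011, 0.001], [0.011, -1.0, -0.0], [0.001, 0.0, -1.0]]
```

View pics/w3.png

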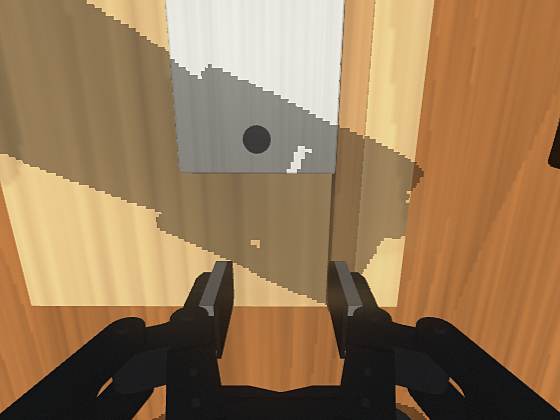

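View pics/s2.png

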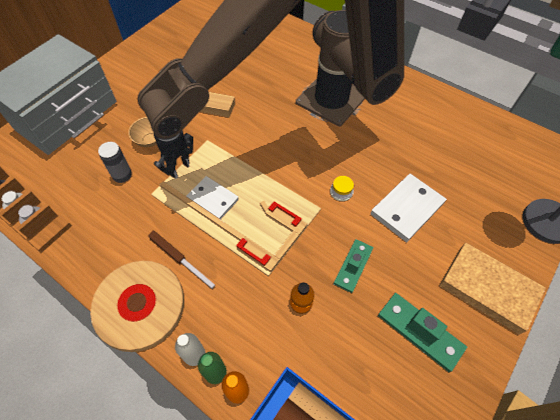

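Run:
```python
from h import *
d=np.load('pics/w3.npz'); s=dict(eef_pos=d['p'],tcp_rot=d['q'])
print(back('wrist',[[180,173],[335,173]],.026,s).round(4)); print(back('wrist',[[32,305],[328,305],[397,306]],.008,s).round(4))
```

```text
[[ 0.5339 -0.1248  0.026 ]
 [ 0.6249 -0.1238  0.026 ]]
[[ 0.414  -0.2276  0.008 ]
 [ 0.6285 -0.2254  0.008 ]
 [ 0.6787 -0.2257  0.008 ]]
```

```bash
python3 -m crank '-13 0 40 0 0 0;0 0 28 0 0 0;0 0 7 0 0 0;0 0 0 0 0 0';python3 -m crank '0 -10 0 0 0 0;0 -10 0 0 0 0;0 -10 0 0 0 0;0 -10 0 0 0 0;0 -10 0 0 0 0'
```

```text
time: 8.25
eef_pos: [0.5794, -0.1587, 0.011]
tcp_rot: [1.0, 0.005, 0.0, 0.0]
contact_force: [0.5, -0.1, 0.6]
opening: 0.503
time: 8.88
eef_pos: [0.5797, -0.1089, 0.012]
tcp_rot: [1.0, 0.005, 0.001, 0.001]
contact_force: [0.7, -4.6, 3.6]
opening: 0.501
```

```bash
python3 -m crank '0 -12 0 0 0 0;0 -12 0 0 0 0;0 -12 0 0 0 0;0 -12 0 0 0 0;0 -12 0 0 0 0'
```

```text
time: 9.5
eef_pos: [0.5791, -0.0488, 0.0119]
tcp_rot: [1.0, 0.005, 0.001, 0.001]
contact_force: [-0.5, -5.0, 4.8]
opening: 0.502
```

```bash
python3 -m crank '0 -8 0 0 0 0;0 -8 0 0 0 0;0 -8 0 0 0 0;0 -8 0 0 0 0;0 -8 0 0 0 0'
python3 - <<'E'
from h import *
im,_=snap('scene','s3')
cv2.imwrite('pics/s3c.png',cv2.resize(im[135:280,145:335,::-1],None,fx=4,fy=4,interpolation=cv2.INTER_CUBIC))
E
```

```text
time: 10.12
eef_pos: [0.578, -0.0087, 0.0112]
tcp_rot: [1.0, 0.005, 0.0, 0.0]
contact_force: [-0.2, -5.4, 4.0]
opening: 0.501
```

View pics/s3c.png

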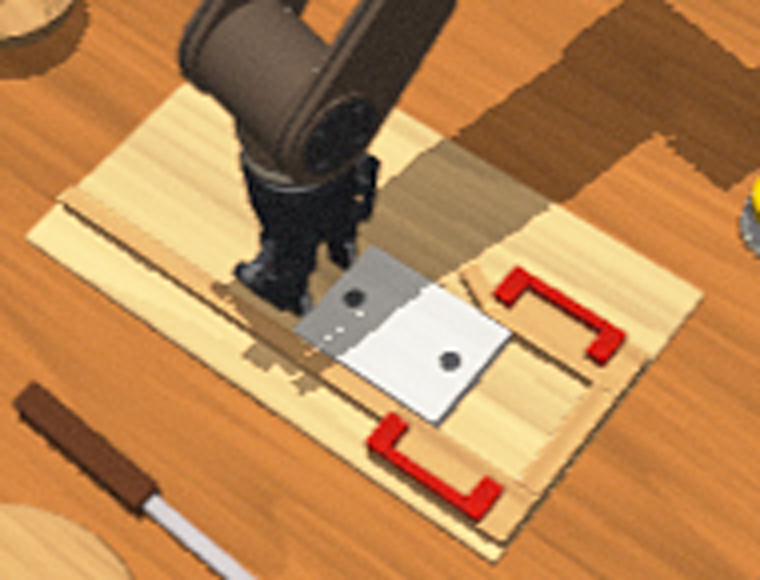

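The plate has entered the pocket cleanly. About 74 mm is left to go.

```bash
python3 -m crank '0 -10 0 0 0 0;0 -10 0 0 0 0;0 -10 0 0 0 0;0 -10 0 0 0 0;0 -10 0 0 0 0'; python3 -m crank '0 -5 0 0 0 0;0 -5 0 0 0 0;0 -4 0 0 0 0;0 0 0 0 0 0'
```

```text
time: 10.8
eef_pos: [0.5773, 0.0413, 0.011]
tcp_rot: [1.0, 0.005, -0.0, 0.0]
contact_force: [-0.5, -3.8, 3.8]
opening: 0.499
time: 11.3
eef_pos: [0.577, 0.0557, 0.0106]
tcp_rot: [1.0, 0.005, -0.0, -0.0]
contact_force: [1.2, -2.6, 2.6]
opening: 0.501
```

```bash
python3 -m crank '0 -3 0 0 0 0;0 -2 0 0 0 0;0 0 0 0 0 0'; python3 -m crank '0 -2 0 0 0 0;0 0 0 0 0 0';python3 -m crank '0 -2 0 0 0 0;0 0 0 0 0 0'
```

```text
time: 11.68
eef_pos: [0.5768, 0.0607, 0.0106]
tcp_rot: [1.0, 0.005, -0.0, -0.0]
contact_force: [-0.1, -3.4, 2.8]
opening: 0.502
time: 11.92
eef_pos: [0.5769, 0.0627, 0.0107]
tcp_rot: [1.0, 0.005, -0.0, -0.0]
contact_force: [0.5, -3.5, 2.1]
opening: 0.503
time: 12.18
eef_pos: [0.5769, 0.0629, 0.0107]
tcp_rot: [1.0, 0.005, -0.0, 0.001]
contact_force: [-0.7, -9.1, 2.6]
opening: 0.501
```

```bash
python3 -m crank '0 -2 0 0 0 0;0 0 0 0 0 0';python3 -m crank '0 15 0 0 0 0;0 20 -40 0 0 0;0 0 -50 0 0 0;0 0 0 0 0 0'
python3 - <<'E'
from h import *
im,_=snap('scene','s4')
cv2.imwrite('pics/s4c.png',cv2.resize(im[135:280,145:335,::-1],None,fx=4,fy=4,interpolation=cv2.INTER_CUBIC))
snap('wrist','w4')
E
```

```text
time: 12.42
eef_pos: [0.5768, 0.063, 0.0107]
tcp_rot: [1.0, 0.005, -0.001, 0.003]
contact_force: [-1.2, -15.8, 2.5]
opening: 0.502
time: 12.92
eef_pos: [0.5804, 0.0316, 0.1054]
tcp_rot: [1.0, 0.004, 0.004, -0.0]
contact_force: [0.3, -0.2, 0.0]
opening: 0.501
```

View pics/s4c.png

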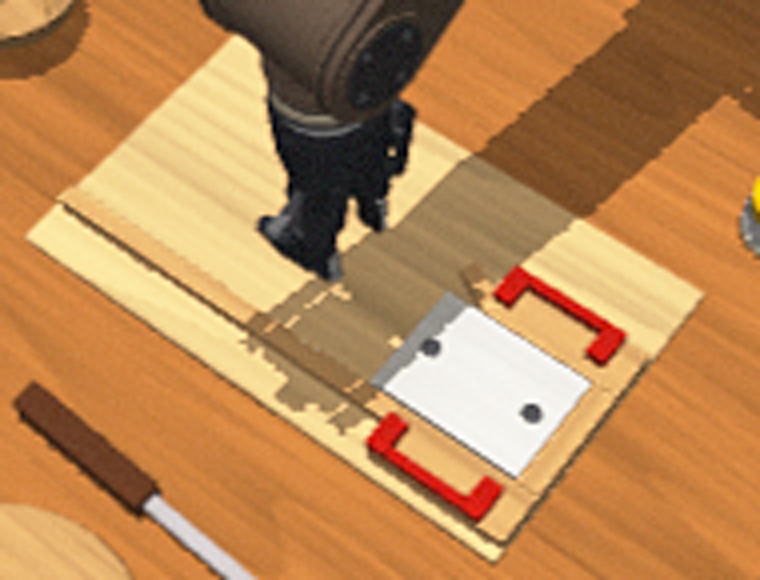

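View pics/w4.png

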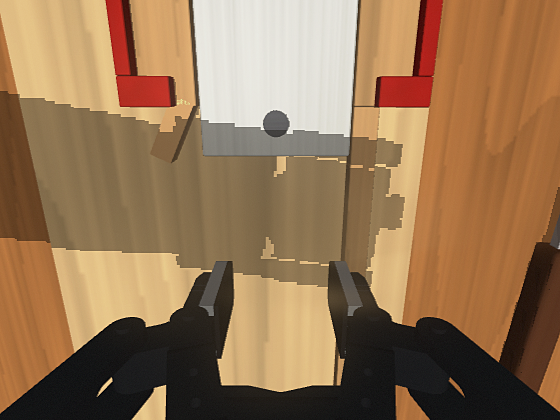

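```bash
python3 -m crank '0 -10 -60 0 0 0;0 -45 -35 0 0 0;-11 -60 0 0 0 0;-11 -60 0 0 0 0;-11 -60 0 0 0 0' 0.4 60; python3 -m crank '-11 -60 0 0 0 0;-11 -50 0 0 0 -0.17;0 0 0 0 0 -0.17;0 0 0 0 0 -0.17;0 0 0 0 0 -0.17'; python3 -m crank '0 0 0 0 0 -0.17;0 0 0 0 0 -0.17;0 0 0 0 0 -0.17;0 0 0 0 0 -0.17;0 0 0 0 0 -0.17'; python3 -m crank '0 0 0 0 0 -0.17;0 0 0 0 0 0;0 0 0 0 0 0'
python3 - <<'E'
from h import *
im,s=snap('wrist','w5');print(R.from_quat(s['tcp_rot']).as_matrix().round(3).tolist(),s['eef_pos'])
E
```

```text
time: 13.65
eef_pos: [0.5402, 0.268, 0.1931]
tcp_rot: [1.0, 0.005, -0.002, 0.0]
contact_force: [0.5, 0.9, 0.1]
opening: 0.698
time: 14.28
eef_pos: [0.5173, 0.3761, 0.1925]
tcp_rot: [0.94, 0.341, -0.003, -0.0]
contact_force: [-0.8, -0.0, 0.4]
opening: 0.697
time: 14.9
eef_pos: [0.5175, 0.3758, 0.1926]
tcp_rot: [0.716, 0.698, -0.002, -0.001]
contact_force: [-0.2, -0.8, -0.2]
opening: 0.698
time: 15.28
eef_pos: [0.5184, 0.3758, 0.1942]
tcp_rot: [0.657, 0.754, -0.001, -0.001]
contact_force: [0.5, 0.3, 0.8]
opening: 0.699
[[-0.136, 0.991, -0.003], [0.991, 0.136, -0.001], [-0.0, -0.003, -1.0]] [0.51843249 0.37581858 0.19423752]
```

View pics/w5.png

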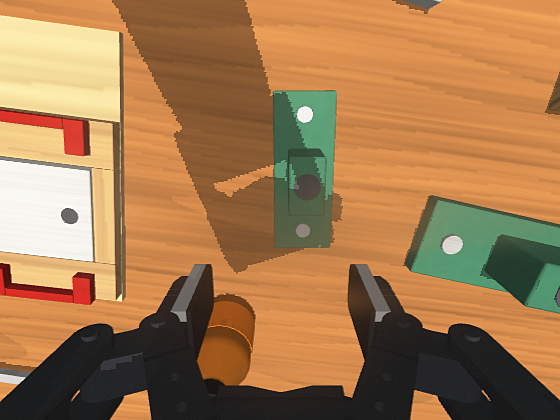

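Run:
```python
from fit import *
d=np.load('pics/w5.npz'); s=dict(eef_pos=d['p'],tcp_rot=d['q'])
q,r=fit([[-.075,-.028,.014],[-.075,.028,.014],[.075,.028,.014],[.075,-.028,.014]],[[273,91],[337,91],[333,247],[274,247]],'wrist',s);print(q.round(4),r)
q2,r=fit([[-.025,-.015,.06],[-.025,.015,.06],[.025,.015,.06],[.025,-.015,.06]],[[288,150],[326,150],[325,215],[288,214]],'wrist',s);print(q2.round(4),r)
Rm=R.from_quat(s['tcp_rot']).as_matrix()
for v in (q,q2):print('tool shift',Rm.T@(np.array([v[0],v[1],.022])-s['eef_pos']))
print(np.arctan2(Rm[1,0],Rm[0,0])-np.pi/2)
print(back('scene',[[302,310]],0))
K=optics.recognise('scene','bottle');print(K)
```

```text
[0.5093 0.3967 0.1469] [[-0.0, -0.3], [0.2, -1.0], [-1.7, 0.6], [1.5, 1.1]]
[0.506  0.3952 0.1441] [[0.2, 2.2], [0.3, 2.0], [-0.7, -3.0], [0.2, -1.7]]
tool shift [ 0.02196703 -0.00580496  0.17224319]
tool shift [ 0.02097329 -0.00925234  0.1722528 ]
0.13625921174636546
[[0.69772318 0.35435243 0.        ]]
[{'xy': [0.5445, 0.7136], 'p': 0.95}]
```

```bash
python3 -m crank '21.5 -6.5 40 0 0 -0.009;0 0 50 0 0 0;0 0 40 0 0 0;0 0 0 0 0 0'
python3 - <<'E'
from h import *
im,s=snap('wrist','w6');snap('side','side6');Rm=R.from_quat(s['tcp_rot']).as_matrix()
print(Rm.T@(np.array([.509,.3965,.022])-s['eef_pos']))
E
```

```text
time: 15.88
eef_pos: [0.5068, 0.3947, 0.0614]
tcp_rot: [0.653, 0.757, -0.004, -0.002]
contact_force: [-0.2, -0.3, 1.0]
opening: 0.7
[0.00158421 0.00277767 0.03935979]
```

View pics/w6.png

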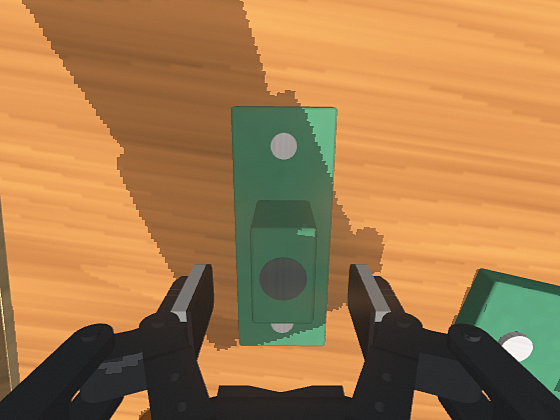

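The block is centred between the fingers at column about 283. I'll go down the last 39 mm and close.

```bash
python3 -m crank '1.5 1 25 0 0 0;0 0 13 0 0 0;0 0 0 0 0 0;0 0 0 0 0 0'; python3 -m crank '0 0 0 0 0 0;0 0 0 0 0 0;0 0 0 0 0 0;0 0 0 0 0 0;0 0 0 0 0 0' -1 60
python3 - <<'E'
from h import *
snap('wrist','w7');snap('side','side7')
E
```

```text
time: 16.48
eef_pos: [0.5114, 0.3983, 0.0293]
tcp_rot: [0.653, 0.757, 0.001, 0.0]
contact_force: [0.2, 0.1, 0.4]
opening: 0.701
time: 17.1
eef_pos: [0.5114, 0.3981, 0.029]
tcp_rot: [0.653, 0.757, 0.001, 0.0]
contact_force: [0.2, -1.4, 5.9]
opening: 0.339
```

View pics/w7.png

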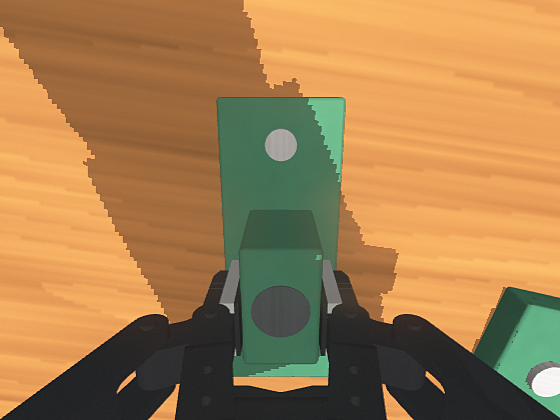

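```bash
python3 -m crank '0 0 -15 0 0 0;0 0 -30 0 0 0;0 0 -40 0 0 0;0 0 -40 0 0 0;0 0 0 0 0 0' - 80
python3 - <<'E'
from h import *
snap('wrist','w8');snap('side','side8')
E
```

```text
time: 17.82
eef_pos: [0.5122, 0.3992, 0.1565]
tcp_rot: [0.653, 0.757, 0.004, 0.001]
contact_force: [0.1, 0.8, -3.9]
opening: 0.341
```

View pics/w8.png

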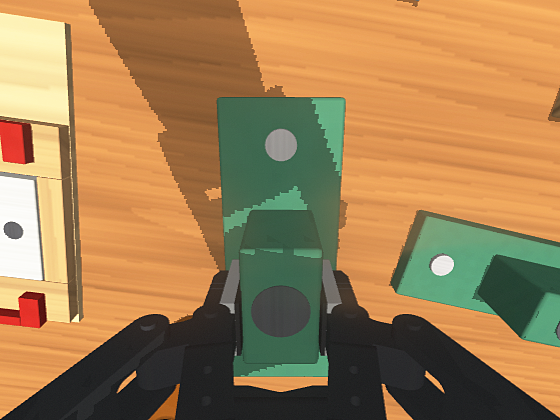

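View pics/side8.png

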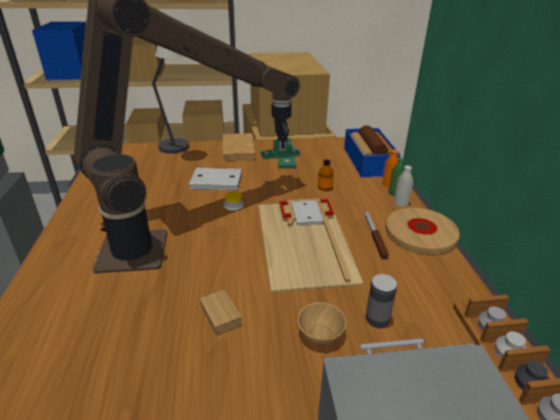

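Run:
```python
from h import *
from scipy.optimize import least_squares
c=optics.calibration('wrist');K=np.array(c['mtx']);W=np.linalg.inv(np.array(c['tool_from_camera']))
# saddle local: x along tool y, up = -tool z ; y along tool x
L=np.array([[-.075,-.028,.014],[-.075,.028,.014],[-.025,-.015,.014],[-.025,.015,.014],[-.025,-.015,.06],[-.025,.015,.06],[.025,-.015,.06],[.025,.015,.06],[.075,.028,.014]])
px=np.array([[217,98],[345,98],[251,210],[313,210],[240,250],[322,250],[243,363],[319,363],[330,376]],float)
def P(v):
    M=R.from_rotvec([v[4],0,v[3]]).as_matrix()
    A=np.c_[L[:,1],L[:,0],-L[:,2]]@M.T+[v[0],v[1],v[2]]
    return A
def f(v):
    A=P(v);q=(A@W[:3,:3].T+W[:3,3])@K.T
    return (q[:,:2]/q[:,2:]-px).ravel()
r=least_squares(f,[0,0,.029,0,0]);print(r.x.round(4));print(r.fun.reshape(-1,2).round(1).tolist())
r=least_squares(lambda v:f([*v[:2],.029,v[2],0]),[0,0,0]);print(r.x.round(4));print(r.fun.reshape(-1,2).round(1).tolist())
s=readout.get_state();print(s['eef_pos'],R.from_quat(s['tcp_rot']).as_matrix().round(4).tolist())
# seat from w8? tray corners
```

```text
[-0.0002 -0.0013  0.0312  0.0008  0.0025]
[[-0.2, 1.3], [0.7, 1.4], [-1.3, -1.5], [-0.7, -1.5], [-0.9, -0.5], [1.7, -0.4], [0.6, 0.7], [-0.3, 0.7], [0.0, -0.6]]
[-0.0003 -0.0022  0.001 ]
[[-1.2, -0.8], [1.6, -0.6], [-1.8, -1.9], [-0.3, -1.8], [-1.7, -0.5], [2.4, -0.4], [-0.1, 2.9], [0.3, 2.9], [0.6, 1.5]]
[0.5093733  0.3974542  0.15097063] [[-0.147, 0.9891, -0.0026], [0.9891, 0.147, -0.0011], [-0.0007, -0.0027, -1.0]]
```

Run:
```python
from h import *
d=np.load('pics/w4.npz'); s=dict(eef_pos=d['p'],tcp_rot=d['q'])
print(back('wrist',[[203,156],[350,156]],.026,s).round(4))
print('cleat outer/inner x',back('wrist',[[120,106],[175,106],[377,106],[431,106]],.034,s).round(4))
c=lambda a:(np.array(a,float)+.5)/4-.5+[145,135]
print('scene plate',back('scene',c([[450,292],[590,383],[518,479],[373,385]]),.026).round(4))
print('scene cleat outer corners',back('scene',c([[498,291],[517,266],[627,335],[606,362],[393,411],[368,438],[503,487],[479,518]]),.034).round(4))
```

```text
[[0.5295 0.0728 0.026 ]
 [0.6217 0.0735 0.026 ]]
cleat outer/inner x [[0.4851 0.1027 0.034 ]
 [0.5168 0.103  0.034 ]
 [0.6336 0.1041 0.034 ]
 [0.665  0.1043 0.034 ]]
scene plate [[0.5314 0.0776 0.026 ]
 [0.5318 0.2042 0.026 ]
 [0.6225 0.2074 0.026 ]
 [0.6254 0.0807 0.026 ]]
scene cleat outer corners [[0.5134 0.1085 0.034 ]
 [0.4878 0.1069 0.034 ]
 [0.4877 0.2053 0.034 ]
 [0.5148 0.2058 0.034 ]
 [0.6359 0.1081 0.034 ]
 [0.6626 0.1073 0.034 ]
 [0.6363 0.2049 0.034 ]
 [0.6643 0.2056 0.034 ]]
```

```bash
python3 -m crank '0 0 0 0 0 0.139;-49 8 0 0 0 0;-49 13 0 0 0 0;-49 15 0 0 0 0;-49 15 0 0 0 0'; python3 -m crank '-48 14 0 0 0 0;0 0 0 0 0 0;0 0 0 0 0 0;0 0 0 0 0 0'
python3 - <<'E'
from h import *
im,s=snap('wrist','w9');Rm=R.from_quat(s['tcp_rot']).as_matrix();print(Rm.round(4).tolist(),Rm.T@(np.array([.5767,.154,.055])-s['eef_pos']))
E
```

```text
time: 18.55
eef_pos: [0.5612, 0.2006, 0.1488]
tcp_rot: [0.704, 0.71, -0.003, -0.002]
contact_force: [0.9, 0.1, -4.6]
opening: 0.338
time: 19.05
eef_pos: [0.5764, 0.1555, 0.1513]
tcp_rot: [0.704, 0.711, -0.001, -0.001]
contact_force: [0.7, 0.3, -3.9]
opening: 0.339
[[-0.0098, 0.9999, -0.0028], [1.0, 0.0098, 0.0], [0.0001, -0.0028, -1.0]] [-0.00147469  0.00052336  0.09627398]
```

View pics/w9.png

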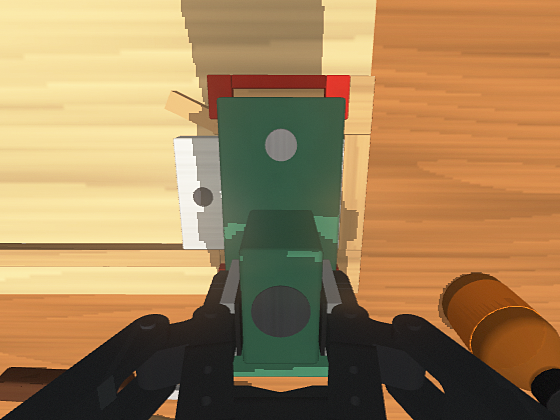

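```bash
python3 -m crank '-1.5 0.5 30 0 0 0;0 0 30 0 0 0;0 0 15 0 0 0;0 0 0 0 0 0;0 0 0 0 0 0'
python3 - <<'E'
from h import *
im,s=snap('wrist','w10');Rm=R.from_quat(s['tcp_rot']).as_matrix();print(Rm.round(4).tolist(),Rm.T@(np.array([.5767,.154,.055])-s['eef_pos']))
snap('side','side10');im,_=snap('scene','s10')
cv2.imwrite('pics/s10c.png',cv2.resize(im[135:280,145:335,::-1],None,fx=4,fy=4,interpolation=cv2.INTER_CUBIC))
E
```

```text
time: 19.73
eef_pos: [0.5792, 0.1534, 0.0793]
tcp_rot: [0.704, 0.71, 0.001, 0.001]
contact_force: [0.7, -0.2, -4.1]
opening: 0.339
[[-0.0089, 1.0, 0.0026], [1.0, 0.0089, 0.0002], [0.0002, 0.0026, -1.0]] [ 0.00066007 -0.00256182  0.02426322]
```

View pics/w10.png

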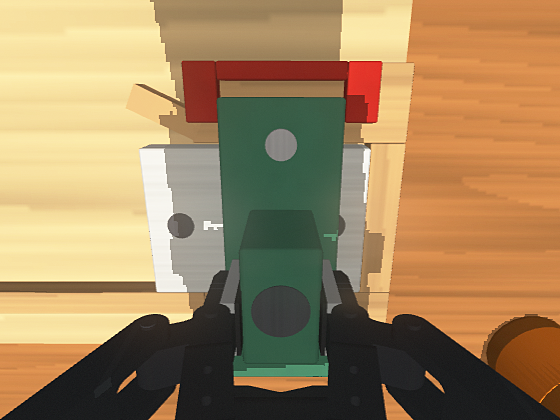

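View pics/s10c.png

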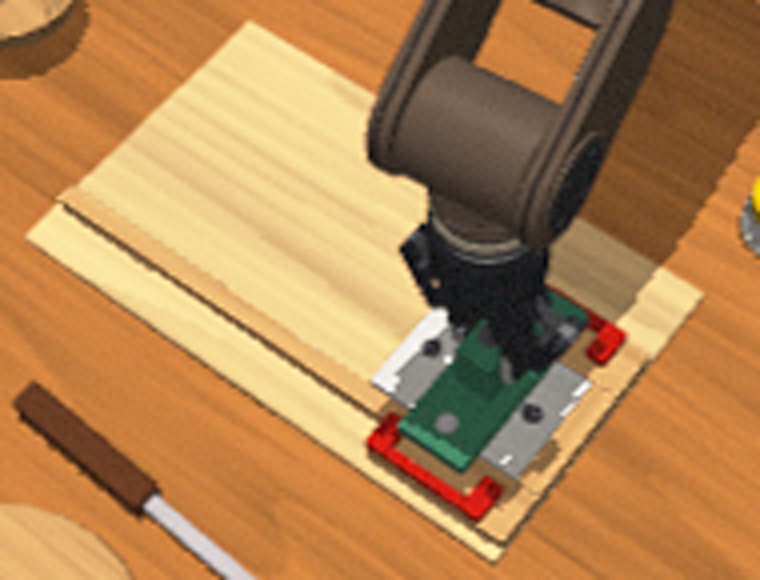

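```bash
python3 -m crank '0.5 -2 8 0 0 0;0 0 4 0 0 0;0 0 0 0 0 0;0 0 0 0 0 0'
python3 - <<'E'
from h import *
im,s=snap('wrist','w11');Rm=R.from_quat(s['tcp_rot']).as_matrix();print(Rm.round(4).tolist(),Rm.T@(np.array([.5767,.154,.055])-s['eef_pos']))
E
```

```text
time: 20.38
eef_pos: [0.5762, 0.1535, 0.0658]
tcp_rot: [0.704, 0.71, -0.0, -0.0]
contact_force: [0.3, -0.1, -4.5]
opening: 0.339
[[-0.0084, 1.0, -0.0], [1.0, 0.0084, -0.0], [-0.0, -0.0, -1.0]] [0.0005354  0.00054335 0.010766  ]
```

View pics/w11.png

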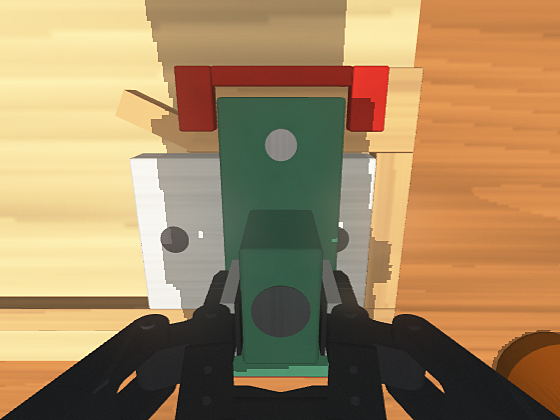

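```bash
python3 -m crank '0.5 0.5 4 0 0 0;0 0 3 0 0 0;0 0 0 0 0 0';python3 -m crank '0 0 1.5 0 0 0;0 0 0 0 0 0;0 0 0 0 0 0'
```

```text
time: 20.8
eef_pos: [0.5762, 0.1539, 0.0583]
tcp_rot: [0.704, 0.71, -0.0, -0.0]
contact_force: [-0.1, -0.2, -3.1]
opening: 0.338
time: 21.18
eef_pos: [0.5767, 0.1539, 0.0574]
tcp_rot: [0.704, 0.71, 0.0, 0.0]
contact_force: [0.2, 0.6, -4.3]
opening: 0.341
```

```bash
python3 -m crank '0 0 1.5 0 0 0;0 0 0 0 0 0;0 0 0 0 0 0'
```

```text
time: 21.55
eef_pos: [0.5766, 0.154, 0.0558]
tcp_rot: [0.704, 0.71, -0.0, 0.0]
contact_force: [0.2, -0.4, -5.3]
opening: 0.334
```

```bash
python3 -m crank '0 0 1 0 0 0;0 0 0 0 0 0;0 0 0 0 0 0';python3 -m crank '0 0 1 0 0 0;0 0 0 0 0 0;0 0 0 0 0 0'
```

```text
time: 21.92
eef_pos: [0.5767, 0.154, 0.0551]
tcp_rot: [0.704, 0.71, 0.0, 0.0]
contact_force: [-0.7, 0.4, -2.3]
opening: 0.338
time: 22.3
eef_pos: [0.5768, 0.154, 0.055]
tcp_rot: [0.704, 0.71, -0.0, 0.0]
contact_force: [-4.5, -1.2, 4.8]
opening: 0.338
```

It touched down at z = 0.055, as predicted. Releasing.

```bash
python3 -m crank '0 0 0 0 0 0;0 0 0 0 0 0;0 0 0 0 0 0;0 0 0 0 0 0' 0.4;python3 -m crank '0 0 -15 0 0 0;0 0 -30 0 0 0;0 0 -40 0 0 0;0 -40 -40 0 0 0;0 0 0 0 0 0'
python3 - <<'E'
from h import *
im,s=snap('wrist','w12');snap('side','side12');im,_=snap('scene','s12')
cv2.imwrite('pics/s12c.png',cv2.resize(im[135:280,145:335,::-1],None,fx=4,fy=4,interpolation=cv2.INTER_CUBIC))
E
```

```text
time: 22.8
eef_pos: [0.5768, 0.154, 0.0538]
tcp_rot: [0.704, 0.71, 0.0, 0.0]
contact_force: [0.0, 0.6, -0.2]
opening: 0.702
time: 23.42
eef_pos: [0.5377, 0.1542, 0.1843]
tcp_rot: [0.704, 0.71, 0.004, 0.003]
contact_force: [-0.0, -0.6, -0.4]
opening: 0.7
```

View pics/w12.png

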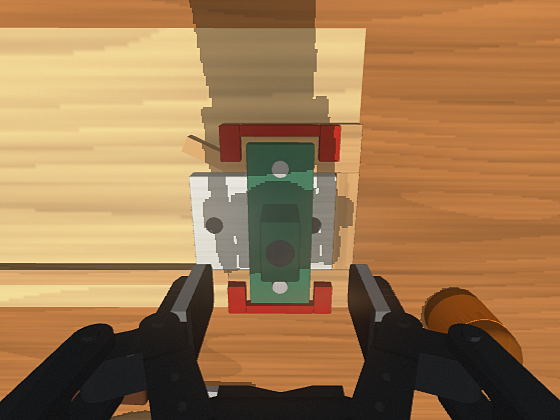

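View pics/s12c.png

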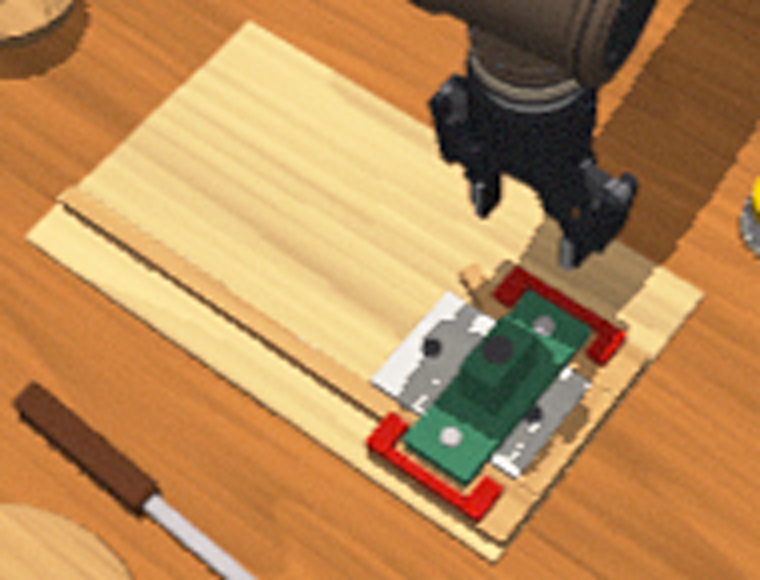

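View pics/side12.png

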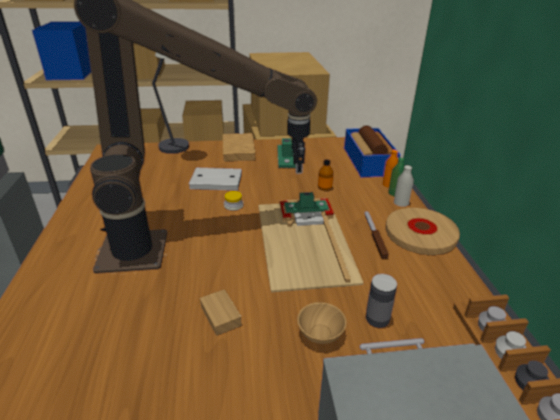

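Run:
```python
from fit import *
d=np.load('pics/w12.npz'); s=dict(eef_pos=d['p'],tcp_rot=d['q'])
q,r=fit([[-.075,-.028,.04],[-.075,.028,.04],[.075,.028,.04],[.075,-.028,.04]],[[246,142],[314,142],[312,304],[249,304]],'wrist',s);print('saddle',q.round(4),r)
c=back('wrist',[[220,161],[341,161],[229,283],[331,283],[220,125],[341,125]],.034,s);print('cleats',c.round(4))
print('plate end',back('wrist',[[190,174],[196,268]],.026,s).round(4))
cc=lambda a:(np.array(a,float)+.5)/4-.5+[145,135]
q,r=fit([[-.075,-.028,.04],[-.075,.028,.04],[.075,.028,.04],[.075,-.028,.04]],cc([[525,290],[590,326],[471,480],[404,436]]));print('saddle scene',q.round(4),r)
```

```text
saddle [0.5739 0.1543 0.0119] [[-0.6, 1.1], [0.6, 0.9], [-1.9, -1.5], [1.9, -1.3]]
cleats [[0.5152 0.1031 0.034 ]
 [0.5143 0.2048 0.034 ]
 [0.6318 0.1063 0.034 ]
 [0.631  0.2028 0.034 ]
 [0.4856 0.1045 0.034 ]
 [0.4847 0.2028 0.034 ]]
plate end [[0.5285 0.0751 0.026 ]
 [0.6205 0.0741 0.026 ]]
saddle scene [0.5748 0.1554 0.0294] [[0.4, -0.9], [0.2, -0.4], [-0.5, 0.4], [-0.2, 0.7]]
```

```bash
python3 -c "
from plant import ctrl,readout
print(readout.get_state()['contact_force']);print(ctrl.sign_off())"
```

```text
[-0.08343989  0.17993292 -0.16442944]
the job is handed in; nothing more can be done
None
```

The plate is home in the pocket and the green saddle is seated across it, released, with the gripper well clear. I handed the job in at about 24 s of the 67 s allowed; no verdict is reported.

**Plate:** I pushed the plate sideways onto the long fence with two partly spread fingers. I then pushed it along the fence into the pocket until it met the end stop, where the force rose to about 16 N with no further movement.

**Saddle:** There were two green saddles; I took the smaller one, which measured about 150 mm long. I gripped it across the block and lowered it until it touched the plate at a tool height of 0.055 m, the height I had worked out beforehand, then let go.

**Last checks:**
- **Position:** the wrist camera and the scene camera each put the saddle within about 1 mm of the middle of the cleats. The turn measured 0.01 rad by wrist and 0.03 rad by scene, against a tray turn of about 0.01 rad and a limit of 0.12 rad.
- **Disagreement:** the two cameras differ by up to about 3 mm in tray y. The position where the plate hit the stop agreed with the wrist camera, so I used that.
- **Bystanders:** by eye in the pictures they are where they started; I did not measure each one.

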